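# Lock the taper-shank platen in the trimming stand

## Task

Take the metal platen out of the wooden block and lower its tapered shank lightly into the socket of the stand, so that it stands there by itself, still clearly proud. Then pick up the soft-faced rammer and drive the platen down with at least two separate light taps on its top (never harder than about 30 N), until the shank sits hard on the stop inside the socket and goes no deeper, and stand the rammer upright on the table again, clear of the stand. Leave the mortar, the weight case and the tin where they are.

Things in the scene. Friction and masses are not known exactly. Their poses are not given: they have to be found in the camera images.
- platen: Loose platen, about 0.2 kg, round about its z axis: tapered steel shank 60 mm long (13 mm diameter at the tip, 22.5 mm at its upper end) below an aluminium head 44 mm in diameter, 24 mm thick, by which to take it. Origin: centre of the shank's tip, z up; shoulder (the head's flat underside) at z = 60 mm, flat top at 84 mm. It starts upright in the wooden block's hole.
- platen_shoulder (a point): Point on the platen's axis in the plane of the shoulder (underside of the 44 mm head). At the start it is 12 mm above the wooden block's top.
- rack: Fixed wooden block 68 x 68 x 50 mm on the table that holds the platen: one upright hole, 27 mm wide and 48 mm deep, in the middle. Origin: centre of its underside.
- socket: Fixed steel taper socket on a round grey base (92 mm in diameter, 10 mm high): upright tube, 38 mm outside (41 mm at a thin ring 26 to 32 mm up), flat rim 78 mm above the table. Origin: centre of the underside, z up. The bore, open at the top, is 28 mm wide; in it four sprung brass jaws form the taper, about 17 mm across near the top, narrower below.
- socket_rim (a point): Centre of the socket's mouth, at its rim. From about 24 mm of shoulder above rim the jaws bind; under its own weight the platen stays 15 to 20 mm proud. Driving it on takes a force growing to 4 to 13 N, until its tip lands on a hidden hard stop pin: there the shoulder is 0.5 to 11 mm above the rim, set anew each time and not measured, so feel for it (15 to 20 N and no deeper = home).
- rammer: Loose upright hand rammer, 0.2 kg, 112 mm tall: a white plastic face 34 mm in diameter and 16 mm high at the bottom, a short steel ring, and a round wooden handle 26 mm in diameter from 22 mm to 106 mm. Origin: centre of the flat white face, z up along the handle. It stands on its face on the table.
- mortar: Porcelain mortar with pestle, bystander, 79 mm wide, 84 mm high with the pestle. Origin: centre of its underside.
- weights: Dark blue closed case of check weights, bystander, 71 x 118 x 30 mm. Origin: centre of its underside.
- tin: Round aluminium tin with lid, bystander, 57 mm in diameter, 38 mm high. Origin: centre of its underside.
Not all that is in view belongs to the job. What is shaped like the rammer but blue is not meant.

How it is judged:
By the outcome, as a careful person would: the job done as asked, in the order asked, and still so for the second after the job is handed in, with the robot touching nothing.
It also fails if it takes over 58 s, if anything falls off the work surface, if the arm or the gripper's body presses on something with over 40 N, if the wrist force passes 120 N, or if a joint passes its speed limit or range.

## Robot

A 6-joint arm with a two-finger parallel gripper is mounted at the origin on a cart in front of the work surface, level with it; the furniture and walls round the work are solid. World frame = base frame: x ahead of the robot, y to its left, z up, the work surface at z = 0. Lengths are in m, angles in rad, forces in N, time in s.
With the tool pointing down it reaches from about 0.3 to 0.95 m from the base axis. Payload 3.1 kg.
Tool frame: the origin (TCP) lies midway between the tips of the shut fingers; the grasp point (between the pads) lies 19 mm behind it (env.grip_point_offset is the distance from the TCP to the grasp point, in m); z points along the fingers, y is the direction in which the jaws open and shut (so a half turn about z gives the same grasp; the last joint's range is limited). The gripper opens to 85 mm and grips with 20 to 120 N. Pads are 22 mm wide; open, the fingers measure 114 mm over their backs; the gripper's body (76 mm by 85 mm) begins 54 mm behind the grasp point. The pads swing forward as they close: fully open they stand 13 mm farther back than shut.
Start: joints at [-1.347, 0.308, 1.634, -0, 1.2, -0.07], TCP at [0.181, -0.598, 0.231] pointing down, gripper open.
Joint ranges: [-3.06, 3.06], [-0.79, 1.96], [0.05, 2.63], [-1.19, 4.34], [0.05, 2.64], [-2.94, 2.94]. Speed limits (rad/s): [2.79, 2.79, 3.14, 3.14, 3.14, 3.14].

## Interface

Orientations are given as a unit quaternion [w, x, y, z].
In Python, from bench import env gives the robot as it stands. The module is installed in compiled form; this text tells all that it offers.
- The arm moves only by the tool servo_tool, never from a script. Its arguments are lists of equal length, an entry for each row: "offset": the shift along the tool's x, y, z in mm, a list of three; "angular": the turn, a rotation vector about the tool's x, y, z in rad, a list of three; "grip": the finger opening in mm, from 0 to 85.4. In form: {"offset": [[dx, dy, dz], ...], "angular": [[ax, ay, az], ...], "grip": [grip, ...]}. A call has 1 to 20 rows; each row shifts and turns the pose as measured when the row begins, along the tool's axes as they then stand; what a row does not reach is not made up. A row lasts 1/8 s, in which the tool goes at most 62.5 mm and 10.7 degrees, less where a joint would pass 70% of its speed; a pose out of reach is approached as far as the arm can. A call with a gripper value outside its range is refused whole. The fingers move at their own pace and stop on an object; "squeeze" is the grip in N (left out, the last holds). Time passes only in rows, so rows that do not move let the fingers close. It gives the time, the measured TCP pose, the force and the opening at its end, in the units of the state.
- env.read_state(): the state, without advancing time (a new reading comes with each control period).
- env.snapshot(name): name is "scene" or "top"; returns the picture (400x640x3 uint8, red, green, blue); there is no depth.
- env.camera_params(name): a dict with "fx", "fy", "cx", "cy" (pixels), "position" and "attitude" of the camera in the world. Camera axes: x right, y up, looking along -z (the intrinsics and any distortion apply to the point x, -y, -z); pixel columns grow to the right and rows downward; lengths in m; the calibration is good to about 2 mm. A picture is of the moment at which its call begins. camera_params takes no time and is no camera call.
- env.close_job(): hands the job in, once; it reports no verdict.
The state is a dict: "t": time; "q": joint angles; "qd": joint speeds; "joint_efforts": joint torques, N m; "position": TCP position; "tool_rot": TCP orientation; "force": force on the tool from outside, world axes, zero at the start; "torque": the same for the moment, N m; "width": finger opening in m.
Only numpy, scipy, OpenCV 4.12 (cv2) and the standard library are available. Lean on these libraries where they do the work, as an engineer would, in place of code of your own. Each camera call takes 0.05 s, during which the arm holds its last target. There are 200 camera calls.

## Working session

There is one attempt and no reset: what is moved stays moved. The work goes in short steps, Python scripts to look and compute and a tool call to move; the robot and the scene stay as the last step left them, time stands still between calls to the robot, and variables do not carry over. Pictures are saved under pics/ and viewed, about 8 in all and at most 12, crops included, and the job is handed in when it is done.

Besides the shell and the picture viewer there is one more tool, called after "Call:" by a JSON object that holds its "name" and its "arguments", one argument or row to a line. servo_tool: Moves the arm, as the interface text tells. Its arguments: {"type":"object","properties":{"offset":{"type":"array"},"angular":{"type":"array"},"grip":{"type":"array"},"squeeze":{"type":"number"}},"required":["offset","angular","grip"]}

```bash
mkdir -p pics; python3 - <<'E'
from bench import env
import cv2
for n in("scene","top"):
    im=env.snapshot(n); cv2.imwrite(f"pics/{n}0.png",im[:,:,::-1]); print(n,env.camera_params(n))
s=env.read_state(); print(s); print(env.grip_point_offset)
E
```

```text
scene {'fx': 397.4628722673491, 'fy': 397.4628722673491, 'cx': 316.76286289483807, 'cy': 201.3027479715974, 'position': array([0.09358289, 0.1139377 , 0.67671575]), 'attitude': array([-0.4441936 , -0.17896663,  0.33882154,  0.80985366])}
top {'fx': 377.6790231562904, 'fy': 377.6790231562904, 'cx': 325.1552298562224, 'cy': 199.01104115182534, 'position': array([ 0.48173233, -0.23383941,  0.91330468]), 'attitude': array([-0.70550392, -0.03459478,  0.03352233,  0.70706695])}
{'t': 0.1, 'q': array([-1.34671143e+00,  3.08942470e-01,  1.63509044e+00, -6.91737985e-06,
        1.19968554e+00, -6.96909545e-02]), 'qd': array([ 0.00123095, -0.00257058, -0.00512553,  0.00113349, -0.00011133,
        0.0011157 ]), 'joint_efforts': array([-3.90938649e-04, -4.16407049e+01, -2.77644557e+01, -1.13361114e-04,
        3.99325130e-03, -4.11974327e-06]), 'position': array([ 0.18078843, -0.59748821,  0.23013177]), 'tool_rot': array([-1.05948379e-03,  9.89230609e-01,  1.46361447e-01, -8.51833277e-05]), 'force': array([ 0.25300343, -0.27372368,  0.84860815]), 'torque': array([ 0.01148882, -0.01876183, -0.06232916]), 'width': 0.08531281193412305}
0.0187
```

View pics/scene0.png

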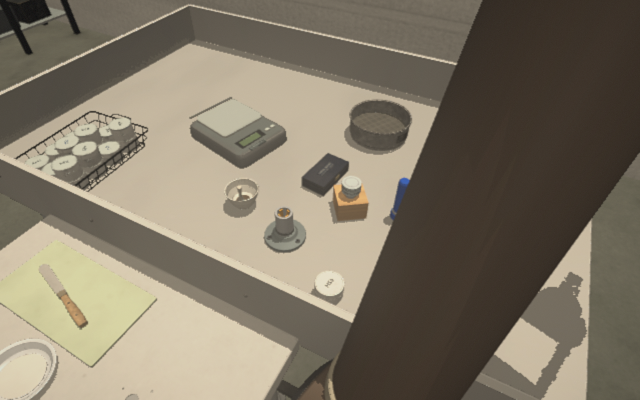

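View pics/top0.png

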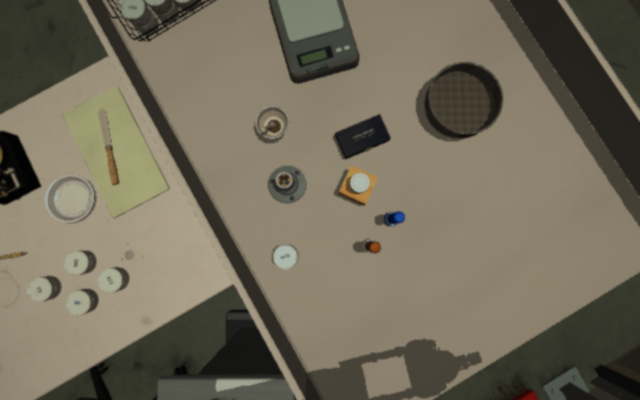

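Top view: the platen head is at (360,183) in the orange wooden block and the socket at (284,181). The wooden-handled rammer is at (373,247), and its blue look-alike, which I don't want, is at (396,218). The tin is at (285,257), mortar at (271,125), weight case at (362,137). In the scene view the arm hides the rammer.

```bash
cat > h.py <<'E'
from bench import env
import numpy as np, cv2
from scipy.spatial.transform import Rotation as R
def rot(q): return R.from_quat([q[1],q[2],q[3],q[0]])
def ray(n,u,v):
    c=env.camera_params(n); d=np.array([(u-c['cx'])/c['fx'],-(v-c['cy'])/c['fy'],-1.])
    return c['position'],rot(c['attitude']).apply(d)
def onplane(n,u,v,z):
    p,d=ray(n,u,v); return p+d*(z-p[2])/d[2]
def proj(n,P):
    c=env.camera_params(n); x=rot(c['attitude']).inv().apply(np.asarray(P)-c['position'])
    return c['cx']+c['fx']*x[0]/-x[2], c['cy']-c['fy']*x[1]/-x[2]
def two(a,b):
    (p,d),(q,e)=ray("top",*a),ray("scene",*b)
    s=np.linalg.lstsq(np.c_[d,-e],q-p,rcond=None)[0]
    A,B=p+s[0]*d,q+s[1]*e; return (A+B)/2,np.linalg.norm(A-B)
def tool(P):
    s=env.read_state(); return rot(s['tool_rot']).inv().apply((np.asarray(P)-s['position']))*1000
E
python3 - <<'E'
from h import *
t=cv2.imread("pics/top0.png"); s=cv2.imread("pics/scene0.png")
a=cv2.resize(t[90:290,230:430],(600,600),interpolation=cv2.INTER_CUBIC)
cv2.imwrite("pics/crop1.png",a)
b=cv2.resize(s[150:310,220:420],(800,640)[0:2],interpolation=cv2.INTER_CUBIC)
cv2.imwrite("pics/crop2.png",cv2.resize(b,(750,600)))
for n,u,v,z in [("platen",360,183,.086+.0),("socket",284,181,.078),("rammer",373,246,.112),("blue",397,217,.11),("tin",285,257,.038),("mortar",271,125,.06)]: print(n,onplane("top",u,v,z).round(4))
print("block/platen scene",onplane("scene",351,184,.086),"sock",onplane("scene",284,212,.078))
E
```

```text
platen [ 0.5971 -0.3097  0.086 ]
socket [ 0.6031 -0.1409  0.078 ]
rammer [ 0.4596 -0.3332  0.112 ]
blue [ 0.5206 -0.3854  0.11  ]
tin [ 0.4329 -0.1402  0.038 ]
mortar [ 0.7366 -0.1077  0.06  ]
block/platen scene [ 0.59298049 -0.30515016  0.086     ] sock [ 0.60417124 -0.14192034  0.078     ]
```

View pics/crop1.png

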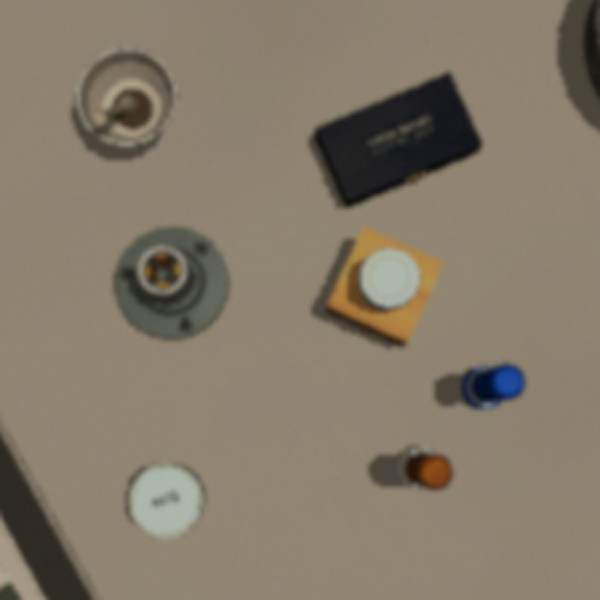

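View pics/crop2.png

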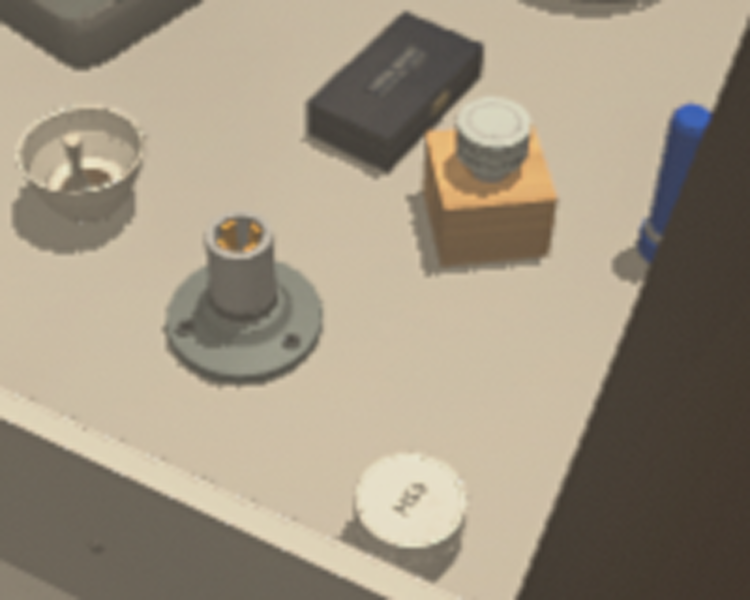

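The crops confirm the choice: the platen head is bright and round on the orange block, and the rammer has the wooden handle and white face. The blue one is rejected.

```bash
python3 - <<'E'
from h import *
for n,a,b in [("platen top",(359.7,182.7),(351.6,183.1)),("rim",(284,180),(284,212.7))]: print(n,two(a,b))
print("ram",onplane("top",375,247.3,.112),"face side",onplane("top",230+415/3,90+468/3,.008))
P=two((359.7,182.7),(351.6,183.1))[0]
print("to above platen, z .15:",tool([P[0],P[1],.15]).round(1))
E
```

```text
platen top (array([ 0.59777362, -0.30983181,  0.08282322]), np.float64(0.0012474374729582295))
rim (array([ 0.60512942, -0.14130428,  0.07562455]), np.float64(0.0018223441799678614))
ram [ 0.45682886 -0.33741451  0.112     ] face side [ 0.45669902 -0.3350453   0.008     ]
to above platen, z .15: [ 482.4 -154.4   80.5]
```

Call:
{"name": "servo_tool", "arguments": {
  "offset": [
    [44,-14,5],
    [44,-14,5],
    [44,-14,5],
    [44,-14,5],
    [44,-14,5],
    [44,-14,5],
    [44,-14,5],
    [44,-14,5],
    [44,-14,5],
    [44,-14,5],
    [30,-10,5],
    [0,0,0],
    [0,0,0]
  ],
  "angular": [
    [0,0,0],
    [0,0,0],
    [0,0,0],
    [0,0,0],
    [0,0,0],
    [0,0,0],
    [0,0,0],
    [0,0,0],
    [0,0,0],
    [0,0,0],
    [0,0,0],
    [0,0,0],
    [0,0,0]
  ],
  "grip": [85,85,85,85,85,85,85,85,85,85,85,85,85],
  "squeeze": 40
}}

```text
t: 1.72
position: [0.5958, -0.307, 0.1654]
tool_rot: [-0.005, 0.989, 0.145, -0.004]
force: [0.3, 0.0, -0.1]
width: 0.085
```

```bash
python3 - <<'E'
from h import *
s=env.read_state();print(s['position'],s['tool_rot'],s['force'],s['t'])
print(tool([.5972,-.3095,.110]).round(1))
im=env.snapshot("scene")[:,:,::-1]
cv2.imwrite("pics/s1.png",im[100:300,240:440].repeat(3,0).repeat(3,1))
E
```

```text
[ 0.59583323 -0.30702108  0.16538845] [-0.00501906  0.98939089  0.14513345 -0.00409375] [ 0.25371257  0.03914332 -0.12160111] 1.725
[ 1.   3.4 55.3]
```

View pics/s1.png

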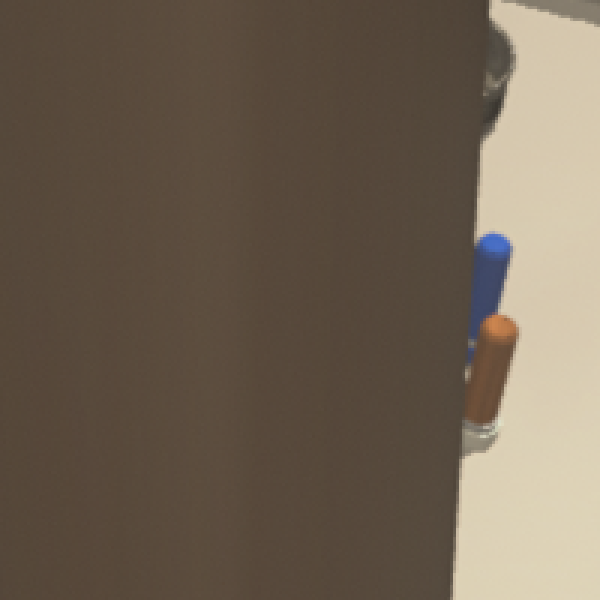

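The arm hides the platen from this camera. The rammer's top shows at scene pixel (406,208).

```bash
cat >> h.py <<'E'
def lev():
    r=rot(env.read_state()['tool_rot']); zt=r.inv().apply([0,0,-1.]); return np.cross([0,0,1.],zt).round(4)
E
python3 - <<'E'
from h import *
print(lev(), two((375,247.3),(406.5,208.0)))
print(proj("top",[.597,-.3095,.165]))
im=env.snapshot("top")[:,:,::-1]
cv2.imwrite("pics/t1.png",cv2.resize(im[110:260,260:460],(800,600),interpolation=cv2.INTER_CUBIC))
E
```

```text
[-0.0114  0.0064  0.    ] (array([ 0.45622076, -0.33807747,  0.11153658]), np.float64(0.001681700559519251))
(np.float64(363.4457544655882), np.float64(177.5718891810692))
```

Call:
{"name": "servo_tool", "arguments": {
  "offset": [
    [1,3,0],
    [0,0,0],
    [0,0,0]
  ],
  "angular": [
    [0,0,0],
    [0,0,0],
    [0,0,0]
  ],
  "grip": [85,85,85]
}}

```text
t: 2.2
position: [0.5959, -0.3125, 0.1664]
tool_rot: [-0.005, 0.99, 0.143, -0.004]
force: [-1.1, 0.1, 0.3]
width: 0.0849
```

```bash
python3 - <<'E'
from h import *
print(lev(), env.read_state()['position'],tool([.597,-.3095,.054]).round(1))
E
```

```text
[-0.0102  0.0061  0.    ] [ 0.59587634 -0.31254059  0.16637019] [  2.6  -1.5 112.4]
```

Call:
{"name": "servo_tool", "arguments": {
  "offset": [
    [1,-2,10],
    [1,0,25],
    [0,0,25],
    [0,0,15],
    [0,0,0]
  ],
  "angular": [
    [-0.011,0.006,0],
    [0,0,0],
    [0,0,0],
    [0,0,0],
    [0,0,0]
  ],
  "grip": [85,85,85,85,85]
}}

```text
t: 2.82
position: [0.5966, -0.3093, 0.088]
tool_rot: [0.001, 0.99, 0.143, 0.0]
force: [-0.2, -0.6, 0.0]
width: 0.085
```

```bash
python3 - <<'E'
from h import *
print(lev(), env.read_state()['position'],env.read_state()['force'],tool([.597,-.3095,.054]).round(1))
E
```

```text
[ 0.0018 -0.0007  0.    ] [ 0.59659195 -0.3093423   0.08795701] [-0.1970727  -0.63142781  0.01484705] [ 0.3  0.2 34. ]
```

View pics/t1.png

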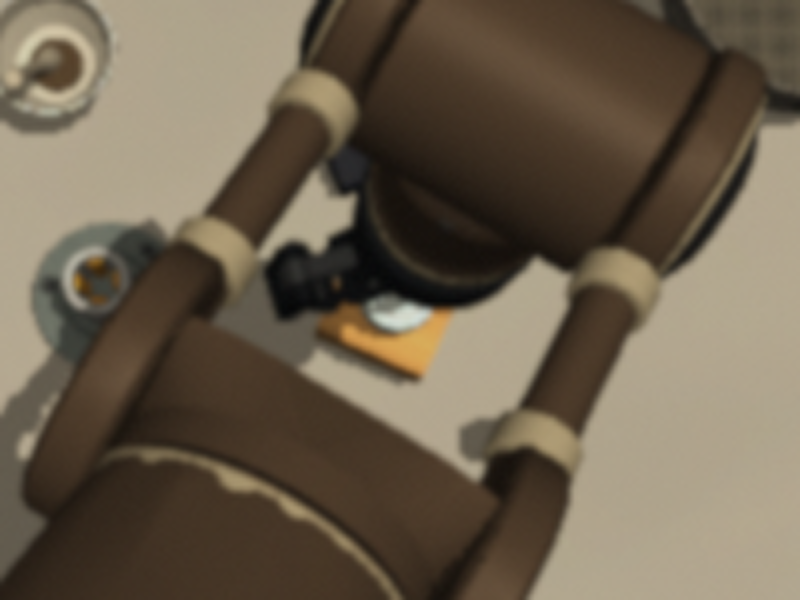

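Call:
{"name": "servo_tool", "arguments": {
  "offset": [
    [0,0,17],
    [0,0,16],
    [0,0,0],
    [0,0,0],
    [0,0,0],
    [0,0,0],
    [0,0,0],
    [0,0,0],
    [0,0,0]
  ],
  "angular": [
    [0,0,0],
    [0,0,0],
    [0,0,0],
    [0,0,0],
    [0,0,0],
    [0,0,0],
    [0,0,0],
    [0,0,0],
    [0,0,0]
  ],
  "grip": [85,85,85,35,35,35,35,35,35],
  "squeeze": 45
}}

```text
t: 3.95
position: [0.5985, -0.3104, 0.0553]
tool_rot: [0.002, 0.99, 0.143, 0.002]
force: [-0.8, 0.0, -1.8]
width: 0.0429
```

```bash
python3 - <<'E'
from h import *
s=env.read_state()
print(lev(), s['position'],s['force'],s['width'],s['t'])
E
```

```text
[ 0.0054 -0.004   0.    ] [ 0.59847754 -0.31042105  0.05534397] [-0.75619787  0.02548931 -1.80155005] 0.04292037990755228 3.95
```

Call:
{"name": "servo_tool", "arguments": {
  "offset": [
    [0,0,-8],
    [0,0,-16],
    [0,0,-25],
    [0,0,-30],
    [0,0,-30],
    [0,0,-6],
    [0,0,0],
    [0,0,0]
  ],
  "angular": [
    [0,0,0],
    [0,0,0],
    [0,0,0],
    [0,0,0],
    [0,0,0],
    [0.005,-0.004,0],
    [0,0,0],
    [0,0,0]
  ],
  "grip": [35,35,35,35,35,35,35,35]
}}

```text
t: 4.95
position: [0.5977, -0.3099, 0.1776]
tool_rot: [0.0, 0.99, 0.143, 0.0]
force: [0.1, -0.5, -1.2]
width: 0.0429
```

```bash
python3 - <<'E'
from h import *
s=env.read_state()
print(lev(), s['position'],s['force'],s['width'],s['t'],tool([.604,-.141,.165]).round(1))
E
```

```text
[ 0.001  -0.0006  0.    ] [ 0.59768765 -0.30985127  0.17758461] [ 0.14103325 -0.51807677 -1.15016841] 0.04289909471990167 4.95 [  53.7 -160.2   12.4]
```

Call:
{"name": "servo_tool", "arguments": {
  "offset": [
    [7,-20,0],
    [11,-34,0],
    [11,-34,0],
    [11,-34,1],
    [8,-24,1],
    [5,-14,0],
    [0,0,0],
    [0,0,0]
  ],
  "angular": [
    [0,0,0],
    [0,0,0],
    [0,0,0],
    [0,0,0],
    [0,0,0],
    [0,0,0],
    [0,0,0],
    [0,0,0]
  ],
  "grip": [35,35,35,35,35,35,35,35]
}}

```text
t: 5.95
position: [0.5973, -0.1271, 0.1663]
tool_rot: [-0.005, 0.99, 0.143, -0.007]
force: [-0.2, 0.4, -1.0]
width: 0.0431
```

```bash
python3 - <<'E'
from h import *
s=env.read_state()
print(lev(), s['position'],s['force'],s['width'],s['t'],tool([.604,-.141,.165]).round(1))
for n in("scene","top"): cv2.imwrite(f"pics/{n}2.png",env.snapshot(n)[:,:,::-1])
im=cv2.imread("pics/scene2.png")
p=np.array(s['position']); tip=p-[0,0,.0533]
print("pred tip px",proj("scene",tip),proj("top",tip),"rim",proj("scene",[.604,-.141,.078]))
a=cv2.resize(im[130:280,200:400],(800,600),interpolation=cv2.INTER_CUBIC)
cv2.imwrite("pics/s2.png",a)
E
```

```text
[-0.0123  0.012   0.    ] [ 0.59727347 -0.12709799  0.16629512] [-0.21306477  0.40767251 -1.04446875] 0.043123335066182225 5.95 [ 2.5 15.3  1.1]
pred tip px (np.float64(278.3693628157366), np.float64(204.8825361681789)) (np.float64(275.7447195259005), np.float64(181.35966941556975)) rim (np.float64(283.65313826839343), np.float64(212.22223844791878))
```

View pics/s2.png

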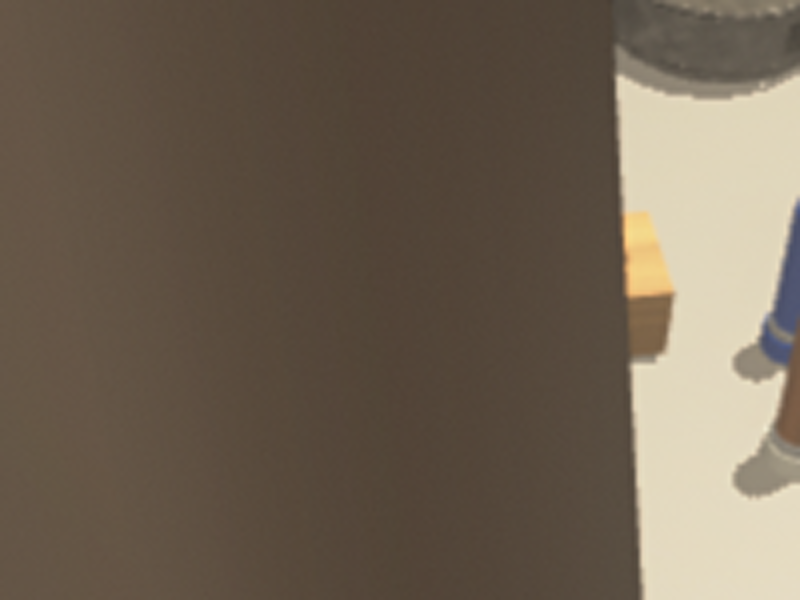

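Both the arm and its overshoot hide the socket here. I'll level, correct and look from the top.

Call:
{"name": "servo_tool", "arguments": {
  "offset": [
    [2,8,0],
    [1,5,0],
    [0,0,0],
    [0,0,0]
  ],
  "angular": [
    [-0.012,0.012,0],
    [0,0,0],
    [0,0,0],
    [0,0,0]
  ],
  "grip": [35,35,35,35]
}}

```text
t: 6.55
position: [0.6046, -0.1428, 0.1666]
tool_rot: [0.001, 0.99, 0.141, 0.001]
force: [-0.1, -0.1, -2.4]
width: 0.0426
```

```bash
python3 - <<'E'
from h import *
s=env.read_state()
print(lev(), s['position'],s['force'],s['width'],s['t'],tool([.6055,-.1417,.145]).round(1))
im=env.snapshot("top")[:,:,::-1]
print("pred head ctr",proj("top",np.array(s['position'])+[0,0,.0307]))
cv2.imwrite("pics/t3.png",cv2.resize(im[120:240,210:370],(800,600),interpolation=cv2.INTER_CUBIC))
E
```

```text
[ 0.0015 -0.0018  0.    ] [ 0.60456554 -0.14277396  0.16660239] [-0.06703318 -0.08580296 -2.42898743] 0.04263284866934308 6.55 [ 1.2 -0.8 21.6]
pred head ctr (np.float64(278.1600364105491), np.float64(171.30246617830693))
```

View pics/t3.png

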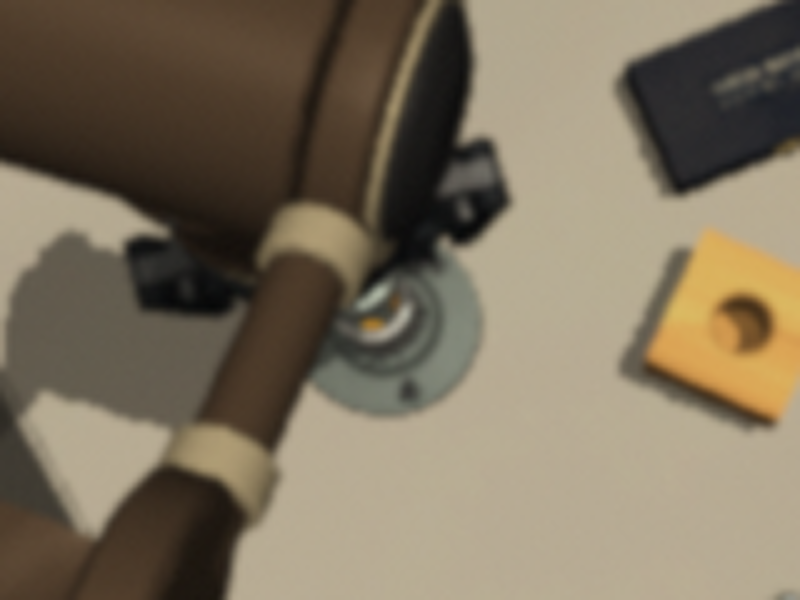

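The view is mostly blocked, but the tip is over the socket mouth, seen at about (375,320) in the crop. I'll lower it by feel.

Call:
{"name": "servo_tool", "arguments": {
  "offset": [
    [1,-1,8],
    [0,0,8],
    [0,0,3],
    [0,0,0],
    [0,0,0]
  ],
  "angular": [
    [0.001,-0.001,0],
    [0,0,0],
    [0,0,0],
    [0,0,0],
    [0,0,0]
  ],
  "grip": [35,35,35,35,35]
}}

```text
t: 7.22
position: [0.6047, -0.1407, 0.1454]
tool_rot: [-0.0, 0.99, 0.141, -0.0]
force: [-0.0, -0.5, -1.7]
width: 0.0427
```

```bash
python3 - <<'E'
from h import *
s=env.read_state()
print(lev(), s['position'],s['force'],s['width'],s['t'],tool([.6055,-.1417,.125]).round(1))
print(onplane("top",358.2,184.6,.05))
im=env.snapshot("scene")[:,:,::-1]; cv2.imwrite("pics/s4.png",im)
E
```

```text
[-0.0005  0.0006  0.    ] [ 0.6047477  -0.14069536  0.14540707] [-0.00733728 -0.49757929 -1.713523  ] 0.04267898954704924 7.225 [ 0.5  1.2 20.4]
[ 0.59838107 -0.30884547  0.05      ]
```

Call:
{"name": "servo_tool", "arguments": {
  "offset": [
    [0,1,6],
    [0,0,6],
    [0,0,5],
    [0,0,4],
    [0,0,3],
    [0,0,0]
  ],
  "angular": [
    [0,0,0],
    [0,0,0],
    [0,0,0],
    [0,0,0],
    [0,0,0],
    [0,0,0]
  ],
  "grip": [35,35,35,35,35,35]
}}

```text
t: 8.02
position: [0.6051, -0.1418, 0.1198]
tool_rot: [-0.0, 0.99, 0.141, -0.0]
force: [0.3, -0.3, -1.4]
width: 0.0431
```

```bash
python3 - <<'E'
from h import *
s=env.read_state()
print(lev(), s['position'],s['force'],s['torque'],s['t'],tool([.6055,-.1417,.1157]).round(1))
E
```

```text
[-0.0004  0.0005  0.    ] [ 0.60506083 -0.14180541  0.11978852] [ 0.34695449 -0.30751873 -1.37891337] [0.01278363 0.01302886 0.03279818] 8.025 [0.5 0.  4.1]
```

Call:
{"name": "servo_tool", "arguments": {
  "offset": [
    [0,0,5],
    [0,0,5],
    [0,0,5],
    [0,0,4],
    [0,0,2],
    [0,0,0]
  ],
  "angular": [
    [0,0,0],
    [0,0,0],
    [0,0,0],
    [0,0,0],
    [0,0,0],
    [0,0,0]
  ],
  "grip": [35,35,35,35,35,35]
}}

```text
t: 8.78
position: [0.6054, -0.1417, 0.0975]
tool_rot: [-0.0, 0.99, 0.141, 0.0]
force: [-0.3, -0.1, -2.2]
width: 0.0431
```

```bash
python3 - <<'E'
from h import *
s=env.read_state()
print(lev(), s['position'],s['force'],s['torque'],s['t'])
E
```

```text
[-0.0004 -0.0002  0.    ] [ 0.60538078 -0.14168111  0.09750547] [-0.33170596 -0.13347397 -2.17454314] [ 0.06822732 -0.04554471 -0.05671637] 8.775
```

Call:
{"name": "servo_tool", "arguments": {
  "offset": [
    [0,0,2],
    [0,0,2],
    [0,0,1],
    [0,0,0]
  ],
  "angular": [
    [0,0,0],
    [0,0,0],
    [0,0,0],
    [0,0,0]
  ],
  "grip": [35,35,35,35]
}}

```text
t: 9.28
position: [0.6057, -0.1415, 0.0927]
tool_rot: [-0.0, 0.99, 0.141, 0.0]
force: [0.1, 0.3, -1.5]
width: 0.0431
```

```bash
python3 - <<'E'
from h import *
s=env.read_state()
print(lev(), s['position'],s['force'],s['torque'],s['t'])
E
```

```text
[-0.0005 -0.0009  0.    ] [ 0.60570538 -0.1414778   0.09272777] [ 0.08415037  0.30282645 -1.47968878] [ 0.08777211 -0.03030203  0.00789549] 9.275
```

Call:
{"name": "servo_tool", "arguments": {
  "offset": [
    [0,0,2],
    [0,0,1],
    [0,0,0]
  ],
  "angular": [
    [0,0,0],
    [0,0,0],
    [0,0,0]
  ],
  "grip": [35,35,35]
}}

```text
t: 9.65
position: [0.6058, -0.1414, 0.0899]
tool_rot: [-0.0, 0.99, 0.141, 0.0]
force: [-0.8, 0.4, -1.2]
width: 0.0427
```

```bash
python3 - <<'E'
from h import *
s=env.read_state()
print(lev(), s['position'],s['force'],s['torque'],s['t'])
E
```

```text
[-0.0005 -0.0011  0.    ] [ 0.60581431 -0.14143282  0.08993478] [-0.79321241  0.40942072 -1.16126624] [ 0.14002288  0.04344125 -0.01752917] 9.65
```

Call:
{"name": "servo_tool", "arguments": {
  "offset": [
    [0,0,0],
    [0,0,0],
    [0,0,0],
    [0,0,0],
    [0,0,-12],
    [0,0,-25],
    [0,0,-35],
    [0,0,-20],
    [0,0,0]
  ],
  "angular": [
    [0,0,0],
    [0,0,0],
    [0,0,0],
    [0,0,0],
    [0,0,0],
    [0,0,0],
    [0,0,0],
    [0,0,0],
    [0,0,0]
  ],
  "grip": [50,60,75,85,85,85,85,85,85]
}}

```text
t: 10.78
position: [0.6073, -0.1425, 0.1886]
tool_rot: [0.001, 0.99, 0.141, 0.003]
force: [-0.2, -0.2, 0.3]
width: 0.0848
```

```bash
python3 - <<'E'
from h import *
s=env.read_state()
print(lev(), s['position'],s['force'],s['torque'],s['t'],tool([.4565,-.337,.16]).round(1))
E
```

```text
[ 0.0031 -0.0049  0.    ] [ 0.6072997  -0.14247711  0.18863982] [-0.23899907 -0.19788418  0.31162278] [-0.01025989  0.00410476  0.03244984] 10.775 [-199.4  144.4   28.1]
```

Call:
{"name": "servo_tool", "arguments": {
  "offset": [
    [-20,14,0],
    [-32,23,3],
    [-32,23,3],
    [-32,23,3],
    [-32,23,3],
    [-20,14,2],
    [-10,8,0],
    [0,0,0],
    [0,0,0]
  ],
  "angular": [
    [0.003,-0.005,0],
    [0,0,0],
    [0,0,0],
    [0,0,0],
    [0,0,0],
    [0,0,0],
    [0,0,0],
    [0,0,0],
    [0,0,0]
  ],
  "grip": [85,85,85,85,85,85,85,85,85]
}}

```text
t: 11.9
position: [0.4575, -0.3219, 0.1662]
tool_rot: [-0.004, 0.99, 0.141, -0.007]
force: [0.4, 0.8, 0.5]
width: 0.085
```

```bash
python3 - <<'E'
from h import *
s=env.read_state()
print(lev(), s['position'],s['force'],s['torque'],s['t'],tool([.4565,-.337,.057]).round(1))
sc=env.snapshot("scene")[:,:,::-1]; tp=env.snapshot("top")[:,:,::-1]
a=cv2.resize(sc[150:270,230:330],(400,480),interpolation=cv2.INTER_CUBIC)
b=cv2.resize(tp[130:230,230:310],(384,480),interpolation=cv2.INTER_CUBIC)
cv2.imwrite("pics/p5.png",np.hstack([a,b])); cv2.imwrite("pics/top5.png",tp); cv2.imwrite("pics/scene5.png",sc)
E
```

```text
[-0.0104  0.0129  0.    ] [ 0.45746658 -0.32186763  0.16623287] [0.37729735 0.83873337 0.525142  ] [-0.02113119 -0.02089706  0.00856667] 11.9 [ -3.7  15.4 109.1]
```

View pics/p5.png

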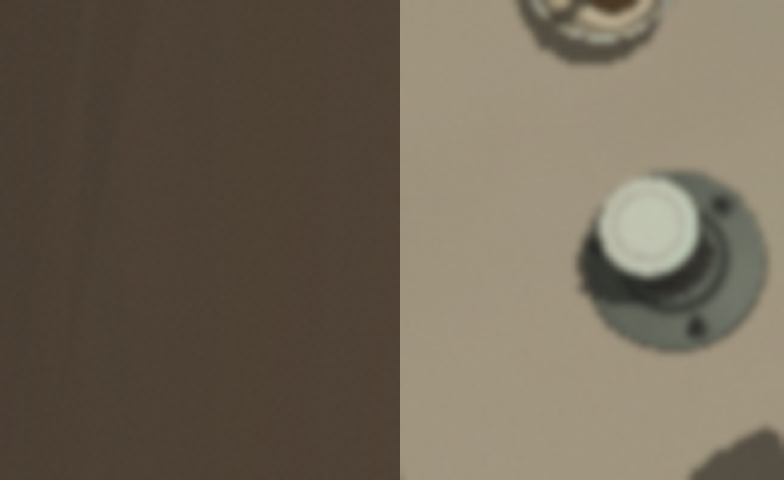

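The platen stands upright in the socket; its head centre is at top pixel (282,177). Now the rammer.

Call:
{"name": "servo_tool", "arguments": {
  "offset": [
    [-2,8,0],
    [-1,6,0],
    [0,0,10],
    [0,0,10],
    [0,0,0]
  ],
  "angular": [
    [-0.01,0.012,0],
    [0,0,0],
    [0,0,0],
    [0,0,0],
    [0,0,0]
  ],
  "grip": [85,85,85,85,85]
}}

```text
t: 12.62
position: [0.4601, -0.3356, 0.1448]
tool_rot: [0.0, 0.99, 0.143, 0.0]
force: [0.2, -0.0, 0.6]
width: 0.0849
```

```bash
python3 - <<'E'
from h import *
s=env.read_state()
print(lev(), s['position'],s['force'],s['t'],tool([.4565,-.3375,.052]).round(1))
print("platen top xy at z .115/.12",onplane("top",281.9,177.3,.115),onplane("top",281.9,177.3,.12))
E
```

```text
[ 0.0006 -0.0002  0.    ] [ 0.46014226 -0.3356189   0.14481797] [ 0.1741122  -0.00388772  0.59781211] 12.625 [-4.   0.7 92.8]
platen top xy at z .115/.12 [ 0.60570386 -0.14042335  0.115     ] [ 0.60492739 -0.14100844  0.12      ]
```

Call:
{"name": "servo_tool", "arguments": {
  "offset": [
    [-3,1,10],
    [-1,0,22],
    [0,0,25],
    [0,0,18],
    [0,0,8],
    [0,0,0]
  ],
  "angular": [
    [0,0,0],
    [0,0,0],
    [0,0,0],
    [0,0,0],
    [0,0,0],
    [0,0,0]
  ],
  "grip": [85,85,85,85,85,85]
}}

```text
t: 13.38
position: [0.4562, -0.3382, 0.0579]
tool_rot: [0.0, 0.99, 0.143, 0.0]
force: [0.1, -0.2, 0.2]
width: 0.085
```

```bash
python3 - <<'E'
from h import *
s=env.read_state()
print(lev(), s['position'],s['force'],s['t'],tool([.4565,-.3375,.052]).round(1))
E
```

```text
[ 0.001  -0.0002  0.    ] [ 0.4561879  -0.33818385  0.05789268] [ 0.10052356 -0.20861881  0.19466369] 13.375 [ 0.5 -0.6  5.9]
```

Call:
{"name": "servo_tool", "arguments": {
  "offset": [
    [0,0,4],
    [0,0,0],
    [0,0,0],
    [0,0,0],
    [0,0,0],
    [0,0,0],
    [0,0,0],
    [0,0,0],
    [0,0,0]
  ],
  "angular": [
    [0,0,0],
    [0,0,0],
    [0,0,0],
    [0,0,0],
    [0,0,0],
    [0,0,0],
    [0,0,0],
    [0,0,0],
    [0,0,0]
  ],
  "grip": [85,60,45,30,18,18,18,18,18],
  "squeeze": 80
}}

```text
t: 14.5
position: [0.458, -0.3396, 0.0563]
tool_rot: [0.002, 0.99, 0.143, 0.002]
force: [-0.4, 0.5, -0.3]
width: 0.0244
```

```bash
python3 - <<'E'
from h import *
s=env.read_state()
print(lev(), s['position'],s['force'],s['width'],s['t'])
E
```

```text
[ 0.0052 -0.0029  0.    ] [ 0.45796087 -0.339571    0.05634939] [-0.41921359  0.54045948 -0.33195016] 0.024354963233261646 14.5
```

Call:
{"name": "servo_tool", "arguments": {
  "offset": [
    [0,0,-10],
    [0,0,-25],
    [0,0,-35],
    [0,0,-35],
    [0,0,-35],
    [0,0,-20],
    [0,0,0],
    [0,0,0]
  ],
  "angular": [
    [0,0,0],
    [0,0,0],
    [0,0,0],
    [0,0,0],
    [0,0,0],
    [0,0,0],
    [0,0,0],
    [0,0,0]
  ],
  "grip": [18,18,18,18,18,18,18,18]
}}

```text
t: 15.5
position: [0.4545, -0.3369, 0.2199]
tool_rot: [-0.0, 0.99, 0.143, -0.001]
force: [0.1, -0.3, -2.6]
width: 0.0243
```

```bash
python3 - <<'E'
from h import *
s=env.read_state()
print(lev(), s['position'],s['force'],s['width'],s['t'],tool([.607,-.143,.21]).round(1))
E
```

```text
[-0.0004  0.0011  0.    ] [ 0.45453348 -0.33685218  0.21986522] [ 0.08663292 -0.34697721 -2.63127124] 0.024266569824250826 15.5 [ 201.  -142.9    9.7]
```

Call:
{"name": "servo_tool", "arguments": {
  "offset": [
    [20,-14,0],
    [32,-23,0],
    [32,-23,0],
    [32,-23,0],
    [32,-23,0],
    [20,-14,0],
    [10,-8,0],
    [0,0,0],
    [0,0,0]
  ],
  "angular": [
    [0,0,0],
    [0,0,0],
    [0,0,0],
    [0,0,0],
    [0,0,0],
    [0,0,0],
    [0,0,0],
    [0,0,0],
    [0,0,0]
  ],
  "grip": [18,18,18,18,18,18,18,18,18]
}}

```text
t: 16.62
position: [0.5844, -0.1568, 0.2039]
tool_rot: [-0.006, 0.99, 0.141, -0.012]
force: [-0.9, -0.8, -3.0]
width: 0.0242
```

```bash
python3 - <<'E'
from h import *
s=env.read_state()
print(lev(), s['position'],s['force'],s['width'],s['t'],tool([.607,-.143,.19]).round(1))
E
```

```text
[-0.0159  0.0212  0.    ] [ 0.58437705 -0.15682847  0.20390089] [-0.93843546 -0.78162314 -3.03000633] 0.024217553362756484 16.625 [25.9 -6.7 13.5]
```

Call:
{"name": "servo_tool", "arguments": {
  "offset": [
    [12,-3,0],
    [8,-3,0],
    [4,-1,0],
    [0,0,0],
    [0,0,0]
  ],
  "angular": [
    [-0.02,0.022,0],
    [0,0,0],
    [0,0,0],
    [0,0,0],
    [0,0,0]
  ],
  "grip": [18,18,18,18,18]
}}

```text
t: 17.25
position: [0.6061, -0.1446, 0.2041]
tool_rot: [0.003, 0.99, 0.14, 0.002]
force: [-0.3, 0.6, -2.2]
width: 0.0243
```

```bash
python3 - <<'E'
from h import *
s=env.read_state()
print(lev(), s['position'],s['force'],s['width'],s['t'],tool([.607,-.143,.185]).round(1))
E
```

```text
[ 0.0062 -0.0025  0.    ] [ 0.60613688 -0.1445515   0.20413229] [-0.29778182  0.56751592 -2.20618417] 0.024268878967061678 17.25 [ 1.2 -1.4 19.1]
```

Call:
{"name": "servo_tool", "arguments": {
  "offset": [
    [1,-1,6],
    [0,0,6],
    [0,0,4],
    [0,0,0],
    [0,0,0]
  ],
  "angular": [
    [0,0,0],
    [0,0,0],
    [0,0,0],
    [0,0,0],
    [0,0,0]
  ],
  "grip": [18,18,18,18,18]
}}

```text
t: 17.88
position: [0.6062, -0.1435, 0.1862]
tool_rot: [0.003, 0.99, 0.14, 0.001]
force: [0.5, 0.2, -1.8]
width: 0.0248
```

Call:
{"name": "servo_tool", "arguments": {
  "offset": [
    [0,0,2],
    [0,0,2],
    [0,0,0]
  ],
  "angular": [
    [0,0,0],
    [0,0,0],
    [0,0,0]
  ],
  "grip": [18,18,18]
}}

```text
t: 18.25
position: [0.6065, -0.1437, 0.1824]
tool_rot: [0.003, 0.99, 0.14, 0.001]
force: [0.3, 0.4, -2.6]
width: 0.0242
```

Call:
{"name": "servo_tool", "arguments": {
  "offset": [
    [0,0,2],
    [0,0,2],
    [0,0,0]
  ],
  "angular": [
    [0,0,0],
    [0,0,0],
    [0,0,0]
  ],
  "grip": [18,18,18]
}}

```text
t: 18.62
position: [0.6066, -0.1437, 0.1782]
tool_rot: [0.003, 0.99, 0.14, 0.001]
force: [-0.3, 0.5, -3.1]
width: 0.0243
```

Call:
{"name": "servo_tool", "arguments": {
  "offset": [
    [0,0,2],
    [0,0,0]
  ],
  "angular": [
    [0,0,0],
    [0,0,0]
  ],
  "grip": [18,18]
}}

```text
t: 18.88
position: [0.6066, -0.1437, 0.1761]
tool_rot: [0.003, 0.99, 0.14, 0.001]
force: [-0.1, 0.4, -2.3]
width: 0.0244
```

Call:
{"name": "servo_tool", "arguments": {
  "offset": [
    [0,0,2],
    [0,0,0]
  ],
  "angular": [
    [0,0,0],
    [0,0,0]
  ],
  "grip": [18,18]
}}

```text
t: 19.12
position: [0.6068, -0.1438, 0.1742]
tool_rot: [0.003, 0.99, 0.14, 0.002]
force: [-0.6, 0.0, -2.8]
width: 0.0244
```

Call:
{"name": "servo_tool", "arguments": {
  "offset": [
    [0,0,2]
  ],
  "angular": [
    [0,0,0]
  ],
  "grip": [18]
}}

```text
t: 19.25
position: [0.6072, -0.1439, 0.1726]
tool_rot: [0.003, 0.99, 0.14, 0.002]
force: [-0.1, -0.5, -0.8]
width: 0.0243
```

Call:
{"name": "servo_tool", "arguments": {
  "offset": [
    [0,0,2]
  ],
  "angular": [
    [0,0,0]
  ],
  "grip": [18]
}}

```text
t: 19.38
position: [0.6073, -0.144, 0.1709]
tool_rot: [0.003, 0.99, 0.14, 0.002]
force: [-0.4, -0.1, 0.8]
width: 0.0243
```

Call:
{"name": "servo_tool", "arguments": {
  "offset": [
    [0,0,2]
  ],
  "angular": [
    [0,0,0]
  ],
  "grip": [18]
}}

```text
t: 19.5
position: [0.6074, -0.144, 0.1693]
tool_rot: [0.003, 0.99, 0.14, 0.002]
force: [-1.8, 0.3, 0.7]
width: 0.0244
```

Call:
{"name": "servo_tool", "arguments": {
  "offset": [
    [0,0,2.5]
  ],
  "angular": [
    [0,0,0]
  ],
  "grip": [18]
}}

```text
t: 19.62
position: [0.6076, -0.1441, 0.1672]
tool_rot: [0.003, 0.99, 0.14, 0.002]
force: [-1.3, 0.2, 2.7]
width: 0.0243
```

Call:
{"name": "servo_tool", "arguments": {
  "offset": [
    [0,0,-8],
    [0,0,-4],
    [0,0,0]
  ],
  "angular": [
    [0,0,0],
    [0,0,0],
    [0,0,0]
  ],
  "grip": [18,18,18]
}}

```text
t: 20.0
position: [0.6071, -0.1438, 0.1786]
tool_rot: [0.003, 0.99, 0.14, 0.002]
force: [0.2, 0.3, -2.4]
width: 0.0244
```

Call:
{"name": "servo_tool", "arguments": {
  "offset": [
    [0,0,5],
    [0,0,4],
    [0,0,2]
  ],
  "angular": [
    [0,0,0],
    [0,0,0],
    [0,0,0]
  ],
  "grip": [18,18,18]
}}

```text
t: 20.38
position: [0.6068, -0.1438, 0.1664]
tool_rot: [0.003, 0.99, 0.14, 0.002]
force: [0.5, 0.6, 1.8]
width: 0.0244
```

Call:
{"name": "servo_tool", "arguments": {
  "offset": [
    [0,0,2]
  ],
  "angular": [
    [0,0,0]
  ],
  "grip": [18]
}}

```text
t: 20.5
position: [0.607, -0.1438, 0.1651]
tool_rot: [0.003, 0.99, 0.14, 0.002]
force: [-1.7, 1.7, 2.7]
width: 0.0244
```

Call:
{"name": "servo_tool", "arguments": {
  "offset": [
    [0,0,2]
  ],
  "angular": [
    [0,0,0]
  ],
  "grip": [18]
}}

```text
t: 20.62
position: [0.6073, -0.1439, 0.1639]
tool_rot: [0.003, 0.99, 0.14, 0.002]
force: [-1.2, 1.1, 5.3]
width: 0.0244
```

Call:
{"name": "servo_tool", "arguments": {
  "offset": [
    [0,0,2.5]
  ],
  "angular": [
    [0,0,0]
  ],
  "grip": [18]
}}

```text
t: 20.75
position: [0.6075, -0.1439, 0.1623]
tool_rot: [0.003, 0.99, 0.14, 0.002]
force: [-2.3, 1.5, 5.2]
width: 0.0241
```

Call:
{"name": "servo_tool", "arguments": {
  "offset": [
    [0,0,2]
  ],
  "angular": [
    [0,0,0]
  ],
  "grip": [18]
}}

```text
t: 20.88
position: [0.6076, -0.1439, 0.161]
tool_rot: [0.003, 0.99, 0.14, 0.002]
force: [-2.3, 0.4, 5.1]
width: 0.024
```

Call:
{"name": "servo_tool", "arguments": {
  "offset": [
    [0,0,2]
  ],
  "angular": [
    [0,0,0]
  ],
  "grip": [18]
}}

```text
t: 21.0
position: [0.6076, -0.1439, 0.1599]
tool_rot: [0.003, 0.99, 0.14, 0.002]
force: [-2.7, 1.0, 6.9]
width: 0.0245
```

Call:
{"name": "servo_tool", "arguments": {
  "offset": [
    [0,0,2]
  ],
  "angular": [
    [0,0,0]
  ],
  "grip": [18]
}}

```text
t: 21.12
position: [0.6079, -0.144, 0.1595]
tool_rot: [0.003, 0.99, 0.14, 0.002]
force: [-3.7, 1.9, 11.7]
width: 0.0245
```

Call:
{"name": "servo_tool", "arguments": {
  "offset": [
    [0,0,2]
  ],
  "angular": [
    [0,0,0]
  ],
  "grip": [18]
}}

```text
t: 21.25
position: [0.6082, -0.144, 0.1594]
tool_rot: [0.003, 0.99, 0.14, 0.003]
force: [-4.2, 1.0, 11.4]
width: 0.0241
```

Call:
{"name": "servo_tool", "arguments": {
  "offset": [
    [0,0,-6],
    [0,0,-3],
    [0,0,0]
  ],
  "angular": [
    [0,0,0],
    [0,0,0],
    [0,0,0]
  ],
  "grip": [18,18,18]
}}

```text
t: 21.62
position: [0.6079, -0.1439, 0.167]
tool_rot: [0.003, 0.99, 0.14, 0.003]
force: [-0.4, 0.6, -2.7]
width: 0.0244
```

Call:
{"name": "servo_tool", "arguments": {
  "offset": [
    [-1,0,4],
    [0,0,3],
    [0,0,2]
  ],
  "angular": [
    [0,0,0],
    [0,0,0],
    [0,0,0]
  ],
  "grip": [18,18,18]
}}

```text
t: 22.0
position: [0.6071, -0.1444, 0.1594]
tool_rot: [0.003, 0.99, 0.14, 0.002]
force: [-3.5, 0.7, 12.6]
width: 0.0247
```

Call:
{"name": "servo_tool", "arguments": {
  "offset": [
    [0,0,2.5]
  ],
  "angular": [
    [0,0,0]
  ],
  "grip": [18]
}}

```text
t: 22.12
position: [0.6074, -0.1443, 0.1594]
tool_rot: [0.003, 0.99, 0.14, 0.002]
force: [-4.1, 2.1, 11.4]
width: 0.0242
```

Call:
{"name": "servo_tool", "arguments": {
  "offset": [
    [0,0,3]
  ],
  "angular": [
    [0,0,0]
  ],
  "grip": [18]
}}

```text
t: 22.25
position: [0.6077, -0.1444, 0.1594]
tool_rot: [0.003, 0.99, 0.14, 0.002]
force: [-5.1, 1.0, 13.6]
width: 0.0245
```

Call:
{"name": "servo_tool", "arguments": {
  "offset": [
    [0,0,3.8]
  ],
  "angular": [
    [0,0,0]
  ],
  "grip": [18]
}}

```text
t: 22.38
position: [0.6081, -0.1444, 0.1594]
tool_rot: [0.003, 0.99, 0.14, 0.002]
force: [-5.1, 1.9, 16.5]
width: 0.0247
```

Call:
{"name": "servo_tool", "arguments": {
  "offset": [
    [0,0,3.8]
  ],
  "angular": [
    [0,0,0]
  ],
  "grip": [18]
}}

```text
t: 22.5
position: [0.6083, -0.1444, 0.1594]
tool_rot: [0.003, 0.99, 0.14, 0.002]
force: [-6.1, 1.4, 15.5]
width: 0.0242
```

Call:
{"name": "servo_tool", "arguments": {
  "offset": [
    [0,0,-10],
    [0,0,-20],
    [0,0,-20],
    [0,0,0],
    [0,0,0]
  ],
  "angular": [
    [0,0,0],
    [0,0,0],
    [0,0,0],
    [0,0,0],
    [0,0,0]
  ],
  "grip": [18,18,18,18,18]
}}

```text
t: 23.12
position: [0.6085, -0.1443, 0.2126]
tool_rot: [0.003, 0.99, 0.14, 0.003]
force: [-0.7, -0.9, -2.6]
width: 0.0239
```

```bash
python3 - <<'E'
from h import *
s=env.read_state()
print(lev(), s['position'],s['force'],s['width'],s['t'],tool([.458,-.339,.2]).round(1))
E
```

```text
[ 0.0074 -0.0053  0.    ] [ 0.608466   -0.14431196  0.21257236] [-0.67539649 -0.90957226 -2.56660505] 0.023863922786597578 23.125 [-198.6  145.3   12.6]
```

The platen is home: at about 19 N of contact force it holds at TCP z = 0.1594 and goes no deeper. I'll take the rammer back to its old place.

Call:
{"name": "servo_tool", "arguments": {
  "offset": [
    [-20,14,0],
    [-32,23,0],
    [-32,24,0],
    [-32,24,0],
    [-32,24,0],
    [-20,15,0],
    [-10,9,0],
    [0,0,0],
    [0,0,0]
  ],
  "angular": [
    [0,0,0],
    [0,0,0],
    [0,0,0],
    [0,0,0],
    [0,0,0],
    [0,0,0],
    [0,0,0],
    [0,0,0],
    [0,0,0]
  ],
  "grip": [18,18,18,18,18,18,18,18,18]
}}

```text
t: 24.25
position: [0.461, -0.3285, 0.2059]
tool_rot: [0.0, 0.99, 0.139, -0.003]
force: [0.4, -0.3, -1.7]
width: 0.0239
```

```bash
python3 - <<'E'
from h import *
s=env.read_state()
print(lev(), s['position'],s['force'],s['width'],s['t'],tool([.458,-.339,.1]).round(1))
E
```

```text
[-0.0004  0.006   0.    ] [ 0.46097463 -0.3285325   0.20586941] [ 0.41566158 -0.33631844 -1.73615273] 0.023891729615262702 24.25 [ -5.1   9.3 105.9]
```

Call:
{"name": "servo_tool", "arguments": {
  "offset": [
    [-3,5,8],
    [-2,3,20],
    [0,0,30],
    [0,0,30],
    [0,0,15],
    [0,0,5],
    [0,0,0],
    [0,0,0]
  ],
  "angular": [
    [-0.006,0.009,0],
    [0,0,0],
    [0,0,0],
    [0,0,0],
    [0,0,0],
    [0,0,0],
    [0,0,0],
    [0,0,0]
  ],
  "grip": [18,18,18,18,18,18,18,18]
}}

```text
t: 25.25
position: [0.4634, -0.3368, 0.0954]
tool_rot: [0.005, 0.99, 0.143, 0.004]
force: [-0.2, -0.3, -2.0]
width: 0.0242
```

```bash
python3 - <<'E'
from h import *
s=env.read_state()
print(lev(), s['position'],s['force'],s['width'],s['t'],tool([.458,-.339,.0565]).round(1))
E
```

```text
[ 0.0104 -0.0076  0.    ] [ 0.46337131 -0.33680112  0.09538492] [-0.24156669 -0.250207   -1.98633745] 0.02417779595126364 25.25 [-6.1  0.2 38.8]
```

Call:
{"name": "servo_tool", "arguments": {
  "offset": [
    [-2,0,12],
    [0,0,12],
    [0,0,5],
    [0,0,2],
    [0,0,0]
  ],
  "angular": [
    [0.005,-0.005,0],
    [0,0,0],
    [0,0,0],
    [0,0,0],
    [0,0,0]
  ],
  "grip": [18,18,18,18,18]
}}

```text
t: 25.88
position: [0.4624, -0.3385, 0.0636]
tool_rot: [0.003, 0.99, 0.143, 0.002]
force: [0.6, 0.4, -2.1]
width: 0.0242
```

```bash
python3 - <<'E'
from h import *
s=env.read_state()
print(lev(), s['position'],s['force'],s['width'],s['t'],tool([.458,-.339,.0565]).round(1))
E
```

```text
[ 0.0074 -0.0037  0.    ] [ 0.462376  -0.3385447  0.0636321] [ 0.5538169   0.40984021 -2.0839729 ] 0.024246660550918998 25.875 [-4.4 -0.9  7.1]
```

Call:
{"name": "servo_tool", "arguments": {
  "offset": [
    [0,0,4],
    [0,0,2],
    [0,0,1],
    [0,0,0]
  ],
  "angular": [
    [0.002,-0.001,0],
    [0,0,0],
    [0,0,0],
    [0,0,0]
  ],
  "grip": [18,18,18,18]
}}

```text
t: 26.38
position: [0.4629, -0.339, 0.0568]
tool_rot: [0.003, 0.99, 0.143, 0.002]
force: [0.2, -0.4, -1.7]
width: 0.0242
```

Call:
{"name": "servo_tool", "arguments": {
  "offset": [
    [0,0,0.8],
    [0,0,0]
  ],
  "angular": [
    [0,0,0],
    [0,0,0]
  ],
  "grip": [18,18]
}}

```text
t: 26.62
position: [0.4632, -0.3392, 0.0565]
tool_rot: [0.003, 0.99, 0.143, 0.002]
force: [0.0, -0.4, -2.5]
width: 0.0244
```

Call:
{"name": "servo_tool", "arguments": {
  "offset": [
    [0,0,1],
    [0,0,0]
  ],
  "angular": [
    [0,0,0],
    [0,0,0]
  ],
  "grip": [18,18]
}}

```text
t: 26.88
position: [0.4635, -0.3393, 0.0564]
tool_rot: [0.003, 0.99, 0.143, 0.003]
force: [0.6, -0.1, -2.7]
width: 0.0243
```

Call:
{"name": "servo_tool", "arguments": {
  "offset": [
    [0,0,0.5],
    [0,0,0]
  ],
  "angular": [
    [0,0,0],
    [0,0,0]
  ],
  "grip": [18,18]
}}

```text
t: 27.12
position: [0.4636, -0.3393, 0.0563]
tool_rot: [0.003, 0.99, 0.143, 0.003]
force: [-0.6, 0.7, -0.6]
width: 0.0245
```

The face is on the table at TCP z 0.0563, the same as at pickup, so nothing slipped. Releasing.

Call:
{"name": "servo_tool", "arguments": {
  "offset": [
    [0,0,0],
    [0,0,0],
    [0,0,0],
    [0,0,0],
    [0,0,0],
    [0,0,-10],
    [0,0,-25],
    [0,0,-35],
    [0,0,-35],
    [0,0,-20],
    [0,0,0]
  ],
  "angular": [
    [0,0,0],
    [0,0,0],
    [0,0,0],
    [0,0,0],
    [0,0,0],
    [0,0,0],
    [0,0,0],
    [0,0,0],
    [0,0,0],
    [0,0,0],
    [0,0,0]
  ],
  "grip": [32,45,60,75,85,85,85,85,85,85,85]
}}

```text
t: 28.5
position: [0.4638, -0.3396, 0.1883]
tool_rot: [0.005, 0.99, 0.143, 0.004]
force: [0.1, -0.1, -0.1]
width: 0.0852
```

Call:
{"name": "servo_tool", "arguments": {
  "offset": [
    [-25,20,0],
    [-35,35,0],
    [-35,35,0],
    [-35,35,0],
    [-35,35,0],
    [-25,20,0],
    [0,0,0],
    [0,0,0]
  ],
  "angular": [
    [0,0,0],
    [0,0,0],
    [0,0,0],
    [0,0,0],
    [0,0,0],
    [0,0,0],
    [0,0,0],
    [0,0,0]
  ],
  "grip": [85,85,85,85,85,85,85,85]
}}

```text
t: 29.5
position: [0.3272, -0.5678, 0.1801]
tool_rot: [-0.0, 0.99, 0.144, 0.003]
force: [0.6, 0.2, -1.4]
width: 0.0848
```

```bash
python3 - <<'E'
from h import *
s=env.read_state()
print(lev(), s['position'],s['force'],s['width'],s['t'])
sc=env.snapshot("scene")[:,:,::-1]; tp=env.snapshot("top")[:,:,::-1]
a=cv2.resize(sc[150:310,220:420],(800,600)[0:2],interpolation=cv2.INTER_CUBIC)
a=cv2.resize(sc[150:310,220:420],(400,320),interpolation=cv2.INTER_CUBIC)
b=cv2.resize(tp[110:270,240:440],(400,320),interpolation=cv2.INTER_CUBIC)
cv2.imwrite("pics/p6.png",np.hstack([a,b]))
E
```

```text
[-0.0002 -0.0054  0.    ] [ 0.32717079 -0.56776174  0.18012825] [ 0.57591623  0.2436951  -1.36735602] 0.08477422225772577 29.5
```

View pics/p6.png

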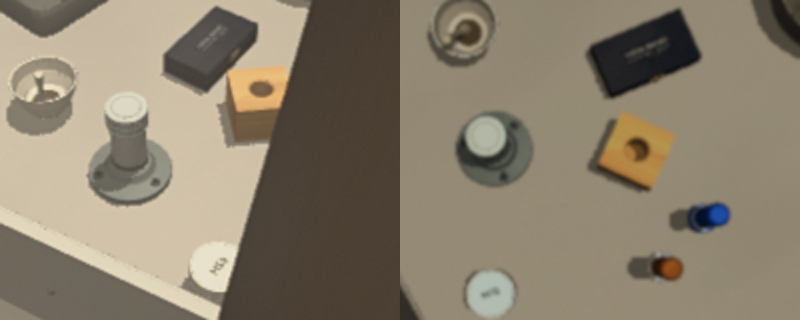

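The platen is seated upright with its head just above the rim (left crop, about (127,110)). The rammer stands upright at right crop (665,267), and the mortar, case and tin haven't moved. Handing in.

```bash
python3 -c "
from bench import env
env.close_job()"
```

```text
the job is handed in; nothing more can be done
```

The platen is seated on the stop in the socket and the rammer stands upright on the table. The job was handed in at about 29.5 s.

- **Platen placed:** I took it from the block, lowered it by feel and released it with the shoulder about 18 mm above the rim. A top picture then showed it standing by itself.
- **Driving:** I used three separate soft presses with the rammer, lifting clear between them.
    - The first two moved it down with about 5 N rising to about 14 N of contact force.
    - The third held at the same height (TCP z = 0.1594) from about 14 N up to about 19 N, so it is home, with the shoulder about 1 mm above the rim.
    - No force I read passed about 19 N, but I only had readings at the end of each move.
- **Rammer returned:** It is about 5 mm from where it started. Its face met the table at the same tool height as when I picked it up, so it did not slip in the grip.
- **Last check:** The final pictures show the rammer upright and clear of the stand, and the mortar, weight case and tin where they were. The gripper was well away from everything.
- **What I could not see:** Both cameras were largely blocked by the arm during the insertion, so I judged that step from position and force rather than by eye. No check failed or disagreed.

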